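# Tighten the battery-hatch screw of the kitchen scale

### The job

The kitchen scale lies upside down on the worktop and the slotted screw of its battery hatch is still loose. Take the flat screwdriver out of its wooden block, set its blade on the screw head, turn it about lightly until the blade drops into the slot, and turn the screw clockwise until it is fully tight at its stop. Press and twist gently, never loading the screw or the scale with more than 20 N, touch the scale with nothing but the screwdriver, hang the screwdriver upright back in its block, and leave everything else where it stands.

Things in the scene. Friction and masses are not known exactly. Their poses are not given: they have to be found in the camera images.
- driver: Flat screwdriver, 145 mm long, 90 g, hanging upright in the wooden block, blade down: orange eight-sided handle with black collar and cap. Origin: centre of the underside of the black collar (31 mm wide, 5 mm high) that rests on the block's top; z up along the handle.
- driver_tip (a point): Middle of the blade's lower edge, 60 mm below the driver's origin; axes as the driver's. The steel blade is 16 mm wide along the driver's x axis, 3.2 mm thick along its y axis and 14 mm high; above it the shaft is round, 8 mm thick.
- tool_block: Fixed wooden block 70 x 70 mm, 70 mm high (foot 78 x 78 mm), with one upright round hole in its middle, 21 mm wide and 66 mm deep. Origin: centre of its underside; the hole's mouth lies 70 mm above it. The screwdriver hangs in the hole with its collar flat on the block's top.
- scale: White kitchen scale lying upside down, fixed: 180 (its x) x 140 (its y) x 30 mm, four black feet 4 mm high on its upper side, hatch outlined in grey. Origin: centre of its lower face; z up. The screw head in it is sprung: 2.4 N to begin to sink, then 0.8 N per mm, for 5 mm, then it is hard. When the blade meets the slot, the head springs up round it and the push falls away.
- screw_seat (a point): Screw axis, level with the scale's upper side, 35 mm from its origin along its -x; axes as the scale's, not the slot's. Steel head 27 mm wide in a 32 mm well; a slot 5.5 mm wide, 4.5 mm deep runs right across it. Not measured, to be seen or felt: the unpressed head's height (5.5 mm above to 5.5 mm below this point) and the slot's direction (within 58 degrees of the scale's x axis).
- hatch_screw (a joint): Turn of the screw's thread in rad, growing clockwise seen from above: starts loose at 0 to 0.35, tight at a stop at 1.40. It turns stiffly (0.05 Nm) and stays where left. The head sits on it through a springy washer (0.4 Nm per rad), so beyond the stop the twist grows. A blade beside the slot does not turn it; it drops in within about 8 degrees of the slot and 1 mm of its middle line.
- mug: White mug with a small leaf pattern, 95 mm high; bystander. Origin: centre of its underside.
- battery_a: AA battery 50 mm long, lying in front of the scale; bystander. Origin: centre of its underside.
- battery_b: AA battery 50 mm long, lying beside the first; bystander. Origin: centre of its underside.
- tin: Low food tin 75 mm wide, 58 mm high; bystander. Origin: centre of its underside.
- garlic: Head of garlic 60 mm wide; bystander. Origin: centre of its underside.
- lemon: Lemon 78 mm long; bystander. Origin: centre of its underside.
- driver_grip (a point): Middle of the screwdriver's handle, on its axis 45 mm above its origin. The handle is 26 mm across its flats, which face along the driver's x and y axes and the diagonals, from 5 to 79 mm above the origin; top at 85 mm. Axes as the driver's.
There are look-alikes about, which are no part of the job. What is meant by the driver is not green or pink, and is the larger of those in its own colour.

How it is judged:
On the way, in this order (a step that is already met when the one before it is completed fails the run):
1. the screwdriver has been lifted clear out of the block (z of driver_tip in the frame of tool_block above 0.075 m), for 0.1 s.
2. the screw is tight, turned with the screwdriver's blade in it (value of joint hatch_screw above 1.3 rad and distance between driver_tip and screw_seat below 0.018 m), for 0.2 s.
At the end, for the whole second after the job is handed in: the hatch screw stands at 1.30 rad or more (stop at 1.40), and the screwdriver hangs released, at rest and upright (within 0.12 rad) in the block: collar on the block's top within 4 mm, axis within 8 mm of the block's (value of joint hatch_screw above 1.3 rad and horizontal distance between driver and tool_block below 0.008 m and z of driver in the frame of tool_block between 0.066 and 0.074 m and angle between driver's own z axis and vertical below 0.12 rad and linear speed of driver below 0.02 m/s); the robot touches nothing.
It fails at once if the screwdriver loads the scale or its screw with more than 20 N (contact force between driver and scale above 20 N).
It fails at once if the robot itself pushes on the scale (more than 3 N) (contact force between any of the fingers, the arm and scale above 3 N).
It fails at once if a bystander (mug, battery, tin, garlic, lemon) is pushed more than 40 mm from its place (distance of any of mug, battery_a, battery_b, tin, garlic, lemon from where it was at the start of the episode above 0.04 m).
It also fails if it takes over 72 s, if anything falls off the work surface, if the arm or the gripper's body presses on something with over 40 N, if the wrist force passes 120 N, or if a joint passes its speed limit or range.

### The arm

A 6-joint arm with a two-finger parallel gripper is mounted at the origin on a cart in front of the work surface, level with it; the furniture and walls round the work are solid. World frame = base frame: x ahead of the robot, y to its left, z up, the work surface at z = 0. Lengths are in m, angles in rad, forces in N, time in s.
With the tool pointing down it reaches from about 0.375 to 0.975 m from the base axis. Payload 3.8 kg.
Tool frame: the origin (TCP) lies at the very end of the fingers, on their centre line; the grasp point (between the pads) lies 19 mm behind it; z points along the fingers, y is the line along which they close (so a half turn about z gives the same grasp; the last joint's range is limited). The gripper opens to 85 mm and grips with 20 to 120 N. Pads are 22 mm wide; open, the fingers measure 114 mm over their backs; the gripper's body (76 mm by 85 mm) begins 54 mm behind the grasp point. The pads swing forward as they close: fully open they stand 13 mm farther back than shut.
Start: joints at [1.119, 0.264, 1.604, -0, 1.274, -0.037], TCP at [0.272, 0.618, 0.208] pointing down, gripper open.
Joint ranges: [-2.63, 2.63], [-0.94, 2.18], [0.31, 2.57], [-1.31, 4.45], [0, 2.66], [-2.55, 2.55]. Speed limits (rad/s): [2.57, 2.57, 3.14, 3.14, 3.14, 3.14].

### API

Orientations are given as a rotation vector (axis times angle).
In Python, from workcell import bot gives the robot as it stands. The module is installed in compiled form; this text tells all that it offers.
- The arm moves only by the shell command python3 -m jog [OPENING] [FORCE], which reads ROWS from standard input. ROWS is one flat JSON list of numbers that holds 1 to 5 rows one after another, with no inner brackets; each row has 4 numbers: dx, dy, dz in m, then a turn about the tool's z in rad; each row shifts and turns the commanded pose from where the row before left it, along the tool's axes as they then stand; what a row does not reach is not made up. A row lasts 1/8 s, in which the tool goes at most 0.0625 m and 0.188 rad, less where a joint would pass 70% of its speed; a pose out of reach is approached as far as the arm can. OPENING is the opening from 0.0 (shut) to 1.0 (fully open), set as the command begins (- or left out keeps the last). The fingers move at their own pace and stop on an object; FORCE is the grip in N (left out, the last holds). Time passes only in rows, so rows that do not move let the fingers close. It prints the time, the measured TCP pose, the force, the opening and the grip force at its end. Input that does not fit is refused with a message, and nothing moves.
- bot.read_state(): the state, without advancing time (a new reading comes with each control period).
- bot.read_camera(name): name is "scene" or "top"; returns the picture (384x512x3 uint8, red, green, blue); there is no depth.
- bot.camera_info(name): a dict with "intrinsics" (3x3 intrinsics, pixels), "k1" (the pictures are not rectified: a ray, as slopes to the right and down, at radius r is drawn at 1 + k1 r^2 times it, then the intrinsics apply), "extrinsics" (4x4, takes a point from camera to world coordinates). Camera axes: x right, y down, z forward; pixel columns grow to the right and rows downward; lengths in m; the calibration is good to about 2 mm. A picture is of the moment at which its call begins. camera_info takes no time and is no camera call.
- bot.finish_job(): hands the job in; it is judged then, once.
Trained networks look in the newest picture that a camera, given by its name, has taken for a name from the list of things; names that differ only in an ending like _2 or _b are one class to them, and where a whole thing is asked for, a point or a joint stands for the part that bears it (a point fixed in the world has none). Each returns a list of dicts, best first, with "conf" (0 to 1); they miss things now and then, are a little off and sometimes report something else, mostly with a low value. They report only what shows in the picture. A call takes as long as a camera call. They do not tell look-alikes from the thing itself.
- bot.search_frame(camera, thing): "box" ([left, top, right, bottom] in pixels, round what is visible of it).
- bot.regions_of(camera, thing): "pixels" (384x512 bool, what is visible of it) and "box" ([left, top, right, bottom] in pixels, round what is visible of it).
- bot.spot_point(camera, thing): "pixel" ([row, column] in pixels: a listed point, or the origin of a listed thing).
The state is a dict: "time": time; "q": joint angles; "joint_vel": joint speeds; "joint_torque": joint torques, N m; "tool_pos": TCP position; "tcp_rot": TCP orientation; "wrist_force": force on the tool from outside, world axes, zero at the start; "torque": the same for the moment, N m; "width": opening from 0.0 (shut) to 1.0 (fully open); "grip_force": force on a finger pad.
Only numpy, scipy, OpenCV 4.12 (cv2) and the standard library are available. Lean on these libraries where they do the work, as an engineer would, in place of code of your own. Each camera call takes 0.05 s, during which the arm holds its last target. There are 200 camera calls.

## Working session

There is one attempt and no reset: what is moved stays moved. The work goes in short steps, Python scripts to look and compute and a shell command to move; the robot and the scene stay as the last step left them, time stands still between calls to the robot, and variables do not carry over. Pictures are saved under pics/ and viewed, at most 10 in all, crops included, and the job is handed in when it is done.

```bash
mkdir -p pics
cat > h.py <<'E'
import numpy as np,cv2
from workcell import bot
from scipy.spatial.transform import Rotation as R
def ray(cam,rc):
    i=bot.camera_info(cam);K=np.array(i["intrinsics"]);E=np.array(i["extrinsics"])
    D=np.array([i["k1"],0,0,0,0.])
    p=cv2.undistortPoints(np.array([[[rc[1],rc[0]]]],float),K,D,None,None,None).ravel() if 0 else cv2.undistortPoints(np.array([[[rc[1],rc[0]]]],float),K,D).ravel()
    return E[:3,3],E[:3,:3]@np.array([p[0],p[1],1.])
def atz(cam,rc,z):
    o,d=ray(cam,rc);return o+d*(z-o[2])/d[2]
def proj(cam,P):
    i=bot.camera_info(cam);E=np.linalg.inv(np.array(i["extrinsics"]))
    p,_=cv2.projectPoints(np.atleast_2d(P).astype(float),cv2.Rodrigues(E[:3,:3])[0],E[:3,3],np.array(i["intrinsics"]),np.array([i["k1"],0,0,0,0.]))
    return p[:,0,::-1]
def tri(a,b):
    (o,d),(p,e)=ray("scene",a),ray("top",b);s=np.linalg.lstsq(np.c_[d,-e],p-o,rcond=None)[0]
    x,y=o+d*s[0],p+e*s[1];return (x+y)/2,np.linalg.norm(x-y)
def st():
    s=bot.read_state();print({k:np.round(s[k],4).tolist() for k in("time","q","tool_pos","tcp_rot","wrist_force","torque","width","grip_force")});return s
E
python3 - <<'E'
from h import *
st()
for c in("scene","top"):
    im=bot.read_camera(c);cv2.imwrite(f"pics/{c}0.png",im[...,::-1])
    print(c,np.round(np.array(bot.camera_info(c)["extrinsics"])[:3].tolist(),3).tolist(),np.array(bot.camera_info(c)["intrinsics"])[0,0])
    for t in("driver","tool_block","scale","screw_seat","driver_grip"):
        print(c,t,[(round(float(x["conf"]),2),np.round(x["pixel"],1).tolist()) for x in bot.spot_point(c,t)])
    print([(round(float(x["conf"]),2),np.round(x["box"]).tolist()) for x in bot.search_frame(c,"driver")])
im=np.vstack([cv2.imread("pics/scene0.png"),cv2.imread("pics/top0.png")])
E
```

```text
{'time': 0.0, 'q': [1.1191, 0.2647, 1.6054, -0.0, 1.2737, -0.0369], 'tool_pos': [0.2717, 0.617, 0.2065], 'tcp_rot': [-0.6467, -3.0738, 0.0035], 'wrist_force': [-0.676, 1.0475, -0.4673], 'torque': [0.0148, -0.0066, 0.0094], 'width': 1.0014, 'grip_force': 0.0}
scene [[-0.478, -0.558, 0.678, -0.041], [-0.878, 0.301, -0.371, -0.003], [0.003, -0.773, -0.635, 0.642]] 421.594658820047
scene driver [(0.92, [199.1, 216.0]), (0.77, [199.1, 273.2]), (0.67, [252.1, 326.6]), (0.5, [236.9, 298.4]), (0.35, [183.2, 273.5])]
scene tool_block [(0.67, [225.8, 272.7]), (0.51, [184.4, 272.2])]
scene scale [(0.94, [251.6, 162.1])]
scene screw_seat [(0.77, [255.9, 167.2])]
scene driver_grip [(0.85, [178.6, 218.5]), (0.75, [231.3, 331.6]), (0.73, [226.4, 300.1]), (0.6, [184.6, 273.2])]
[(0.96, [265.0, 166.0, 283.0, 207.0]), (0.96, [206.0, 164.0, 226.0, 219.0]), (0.85, [319.0, 214.0, 342.0, 274.0]), (0.51, [293.0, 214.0, 307.0, 252.0])]
top [[-0.02, -0.971, 0.239, 0.347], [-1.0, 0.019, -0.009, -0.312], [0.004, -0.239, -0.971, 0.926]] 376.69671964383184
top driver [(0.74, [278.0, 270.5]), (0.65, [178.5, 222.2]), (0.64, [207.2, 260.1]), (0.6, [249.0, 261.4])]
top tool_block [(0.65, [210.1, 259.9])]
top scale [(0.78, [199.6, 164.8])]
top screw_seat [(0.68, [212.1, 158.7])]
top driver_grip [(0.77, [203.3, 258.7]), (0.69, [170.5, 223.0]), (0.61, [275.5, 273.9]), (0.41, [248.0, 261.6])]
[(0.83, [252.0, 195.0, 265.0, 213.0]), (0.74, [212.0, 159.0, 232.0, 180.0]), (0.54, [267.0, 270.0, 281.0, 282.0])]
```

View pics/scene0.png

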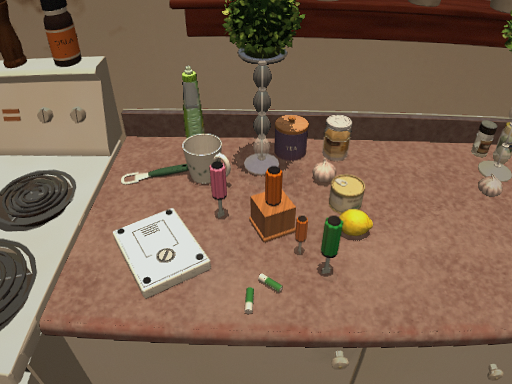

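View pics/top0.png

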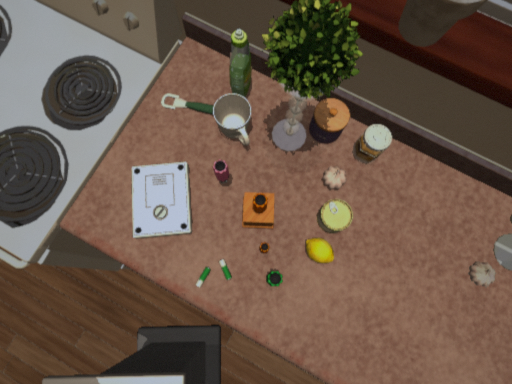

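The scene picture shows four drivers: pink at (190,218), large orange in the block at (187,273), small orange at (230,300) and green at (240,331), all given as row, column. The one meant is the orange one in the block: it is neither pink nor green, and it is the larger of the two orange ones. I'll confirm it in a crop and fit the poses.

```bash
cat > fit.py <<'E'
from h import *
from scipy.optimize import minimize
from itertools import product
def best(c,t,rc):
    r=[x for x in bot.regions_of(c,t) if x["box"][0]-6<=rc[1]<=x["box"][2]+6 and x["box"][1]-6<=rc[0]<=x["box"][3]+6]
    return r[0]["pixels"] if r else None
def sil(c,P):
    m=np.zeros((384,512),np.uint8);q=(proj(c,P)[:,::-1]*16).astype(np.float32)
    cv2.fillConvexPoly(m,np.round(cv2.convexHull(q)).astype(np.int32),1,shift=4);return m>0
def box(x,y,a,boxes):
    o=[]
    for lx,ly,z0,z1 in boxes:
        o+=[[x+np.cos(a)*sx*lx/2-np.sin(a)*sy*ly/2,y+np.sin(a)*sx*lx/2+np.cos(a)*sy*ly/2,z] for sx,sy,z in product((-1,1),(-1,1),(z0,z1))]
    return np.array(o)
def fit(masks,boxes,x0,ign={}):
    def cost(v):
        t=0
        for c,m in masks.items():
            s=sil(c,box(v[0]*.01,v[1]*.01,v[2]*.1,boxes));k=~ign.get(c,np.zeros_like(s))
            t+=1-(s&m&k).sum()/((s|m)&k).sum()
        return t
    b=min((minimize(cost,[x0[0]*100,x0[1]*100,a*10],method="Nelder-Mead",options=dict(initial_simplex=np.array([[0,0,0],[1,0,0],[0,1,0],[0,0,1]])+[x0[0]*100,x0[1]*100,a*10])) for a in x0[2]),key=lambda r:r.fun)
    return b.x*[.01,.01,.1],b.fun
E
python3 - <<'E'
from fit import *
print("driver org",tri((199.1,273.2),(207.2,260.1)),"grip",tri((184.6,273.2),(203.3,258.7)),"seat",tri((255.9,167.2),(212.1,158.7)),"scale",tri((251.6,162.1),(199.6,164.8)))
for c in("scene","top"):print(c,"seat z.03",atz(c,dict(scene=(255.9,167.2),top=(212.1,158.7))[c],.03))
for c in("scene","top"): bot.read_camera(c)
m={c:best(c,"scale",r) for c,r in(("scene",(250,162)),("top",(200,162)))}
print({k:v.sum() for k,v in m.items()})
for mm in({"scene":m["scene"]},{"top":m["top"]},m):
    print(fit(mm,[(.18,.14,0,.03)],(.50,.05,(0,-.15,.15))))
m={c:best(c,"tool_block",r) for c,r in(("scene",(215,272)),("top",(210,260)))}
d={c:best(c,"driver",r) for c,r in(("scene",(187,273)),("top",(203,259)))}
print({k:None if v is None else v.sum() for k,v in m.items()},{k:None if v is None else v.sum() for k,v in d.items()})
b=tri((199.1,273.2),(207.2,260.1))[0]
ig={k:v for k,v in d.items() if v is not None}
for mm in [{k:v} for k,v in m.items() if v is not None]+[{k:v for k,v in m.items() if v is not None}]:
    print("block",fit(mm,[(.07,.07,0,.07),(.078,.078,0,.01)],(b[0],b[1],(0,.3,.6,-.3)),ig))
s=cv2.imread("pics/scene0.png");t=cv2.imread("pics/top0.png")
f=lambda im,r,c,h,w:cv2.resize(im[r:r+h,c:c+w],(400,300),interpolation=cv2.INTER_CUBIC)
cv2.imwrite("pics/crop1.png",np.vstack([np.hstack([f(s,155,235,90,120),f(t,180,235,60,80)]),np.hstack([f(s,241,146,30,40),f(t,197,140,30,40)])]))
E
```

```text
driver org (array([ 0.5157563 , -0.3392971 ,  0.07600593]), np.float64(0.0032752937547466956)) grip (array([ 0.51576337, -0.33642251,  0.11556887]), np.float64(1.3276545361868652e-05)) seat (array([ 0.51464529, -0.10042387,  0.03215953]), np.float64(0.005942218053910251)) scale (array([ 0.55411183, -0.10337999,  0.00261153]), np.float64(0.0030009799044960804))
scene seat z.03 [ 0.51443544 -0.10311842  0.03      ]
top seat z.03 [ 0.51660882 -0.09722158  0.03      ]
{'scene': np.int64(5254), 'top': np.int64(4229)}
(array([ 0.55348793, -0.09694591,  0.05937114]), np.float64(0.06827451675829044))
(array([ 0.553726  , -0.09767657,  0.05553564]), np.float64(0.05413870246085006))
(array([ 0.55522974, -0.0986083 ,  0.06935763]), np.float64(0.13074138354402243))
{'scene': np.int64(1598), 'top': np.int64(841)} {'scene': np.int64(631), 'top': np.int64(242)}
block (array([ 0.52256571, -0.33828967, -0.10552234]), np.float64(0.09693877551020413))
block (array([ 0.51812729, -0.3361939 , -0.02525973]), np.float64(0.07497243660418962))
block (array([ 0.51821922, -0.33662754, -0.0187713 ]), np.float64(0.21191423126475628))
```

View pics/crop1.png

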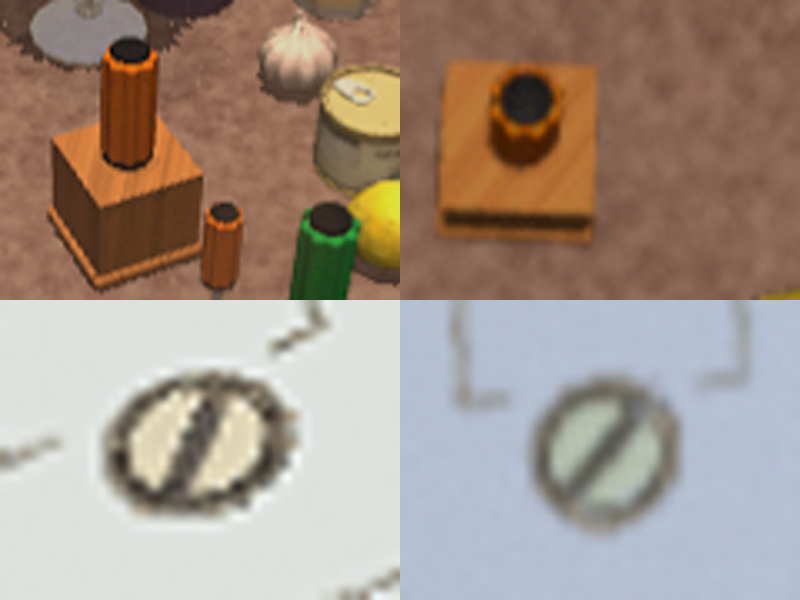

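The large orange driver sits in the block, with the small orange one at its lower right. The slot shows at about -39° from world x (top crop, from (500,569) to (405,645)). Next I refine the well centre, the slot and the driver axis from these pixels.

Run:
```python
from h import *
print("cap",tri((169.65,273.95),(199.6,259.8)),atz("top",(199.6,259.8),.155),atz("scene",(169.65,273.95),.155))
print("well",tri((254.9,165.6),(211.75,160.05)),atz("top",(211.75,160.05),.03),atz("scene",(254.9,165.6),.03))
cr=lambda x,y:(241+(y-300+.5)/10-.5,146+(x+.5)/10-.5)
ct=lambda x,y:(197+(y-300+.5)/10-.5,140+(x-400+.5)/10-.5)
for c,a,b in(("scene",cr(178,490),cr(218,400)),("top",ct(569,500),ct(645,405))):
    d=atz(c,b,.03)-atz(c,a,.03);m=(atz(c,b,.03)+atz(c,a,.03))/2;print(c,"slot deg",np.degrees(np.arctan2(d[1],d[0])),m)
for n,a,b in(("small",(236.9,298.4),(249,261.4)),("green",(252.1,326.6),(278,270.5)),("pink",(199.1,216),(178.5,222.2))):print(n,tri(a,b))
p=bot.read_state()["tool_pos"];r=R.from_rotvec(bot.read_state()["tcp_rot"])
print("to driver in tool axes",r.inv().apply(np.array([.517,-.337,.30])-p))
# slot centre by height: head z from slot centre triangulation
print("head",tri(((cr(178,490)[0]+cr(218,400)[0])/2,(cr(178,490)[1]+cr(218,400)[1])/2),((ct(569,500)[0]+ct(645,405)[0])/2,(ct(569,500)[1]+ct(645,405)[1])/2)))
```

```text
cap (array([ 0.51622701, -0.33766567,  0.15185687]), np.float64(0.00041661145158342023)) [ 0.51541626 -0.33772783  0.155     ] [ 0.512794   -0.33536223  0.155     ]
well (array([ 0.51707091, -0.10088522,  0.03145182]), np.float64(0.00021916112199784122)) [ 0.51740347 -0.1004437   0.03      ] [ 0.51831916 -0.10120602  0.03      ]
scene slot deg -38.232138714540774 [ 0.51827147 -0.10071809  0.03      ]
top slot deg -37.28004620048408 [ 0.51730688 -0.10095731  0.03      ]
small (array([ 0.42209476, -0.34141388,  0.04980768]), np.float64(0.0012832836518463285))
green (array([ 0.35621385, -0.35993559,  0.06045453]), np.float64(0.0006160351071154839))
pink (array([ 0.59398516, -0.24811663,  0.052982  ]), np.float64(0.009391714378802892))
to driver in tool axes [-0.60900854 -0.77501472 -0.09213426]
head (array([ 0.51730709, -0.10079681,  0.03069567]), np.float64(0.0006540974823696052))
```

```bash
R='' 
echo '[-0.02, -0.025, -0.03, 0, -0.03, -0.038, -0.03, 0, -0.03, -0.038, -0.03, 0, -0.03, -0.038, 0, 0, -0.03, -0.038, 0, 0]' | python3 -m jog 1.0
echo '[-0.03, -0.038, 0, 0, -0.03, -0.038, 0, 0, -0.03, -0.038, 0, 0, -0.03, -0.038, 0, 0, -0.03, -0.038, 0, 0]' | python3 -m jog
echo '[-0.03, -0.038, 0, 0, -0.03, -0.038, 0, 0, -0.03, -0.038, 0, 0, -0.03, -0.038, 0, 0, -0.03, -0.038, 0, 0]' | python3 -m jog
echo '[-0.03, -0.038, 0, 0, -0.03, -0.038, 0, 0, -0.03, -0.038, 0, 0, -0.03, -0.038, 0, 0, -0.02, -0.028, 0, 0]' | python3 -m jog
echo '[0, 0, 0, 0, 0, 0, 0, 0]' | python3 -m jog
cat >> h.py <<'E'
def to(x,y,z):
    s=bot.read_state();r=R.from_rotvec(s["tcp_rot"]);X=r.as_matrix()
    print("tool-axis move",np.round(r.inv().apply(np.array([x,y,z])-s["tool_pos"]),4),"close yaw deg",np.degrees(np.arctan2(X[1,1],X[0,1])).round(2),"tilt",np.round(X[:2,2],4),"q",np.round(s["q"],3),"t",round(s["time"],2))
E
python3 -c "
from h import *
to(.516,-.337,.098)"
```

```text
time: 1.72
tool_pos: [0.3293, 0.3981, 0.2989]
tcp_rot: [0.646, 3.073, 0.003]
wrist_force: [1.1, -1.0, 0.4]
width: 0.999
grip_force: 0.0
time: 2.35
tool_pos: [0.3897, 0.1635, 0.2982]
tcp_rot: [0.646, 3.073, 0.001]
wrist_force: [0.4, -0.1, 0.3]
width: 0.996
grip_force: 0.0
time: 2.98
tool_pos: [0.4504, -0.071, 0.2983]
tcp_rot: [0.647, 3.073, 0.0]
wrist_force: [0.7, -0.1, -0.5]
width: 1.002
grip_force: 0.0
time: 3.6
tool_pos: [0.506, -0.2926, 0.2978]
tcp_rot: [0.649, 3.074, -0.0]
wrist_force: [0.5, 0.7, 0.3]
width: 1.001
grip_force: 0.0
time: 3.85
tool_pos: [0.5056, -0.29, 0.2977]
tcp_rot: [-0.647, -3.074, -0.001]
wrist_force: [-0.8, 0.5, -0.7]
width: 0.999
grip_force: 0.0
tool-axis move [-0.0286 -0.0389  0.1997] close yaw deg 66.22 tilt [-0.0003  0.0008] q [-0.564  0.048  1.688  0.     1.406 -1.72 ] t 3.85
```

```bash
echo '[-0.0286, -0.0389, 0, 0, 0, 0, 0.04, 0, 0, 0, 0.05, 0, 0, 0, 0.05, 0, 0, 0, 0.045, 0]' | python3 -m jog >/dev/null
echo '[0, 0, 0.017, 0, 0, 0, 0, 0]' | python3 -m jog
python3 -c "
from h import *
to(.516,-.337,.095)"
echo '[0, 0, 0, 0, 0, 0, 0, 0, 0, 0, 0, 0, 0, 0, 0, 0, 0, 0, 0, 0]' | python3 -m jog 0.0 60
echo '[0, 0, 0, 0, 0, 0, 0, 0, 0, 0, 0, 0, 0, 0, 0, 0]' | python3 -m jog
python3 -c "
from h import *
to(.516,-.337,.095)"
```

```text
time: 4.72
tool_pos: [0.5159, -0.3364, 0.0954]
tcp_rot: [-0.645, -3.073, -0.001]
wrist_force: [0.0, -0.1, 0.8]
width: 1.001
grip_force: 0.0
tool-axis move [-0.0003 -0.0005  0.0004] close yaw deg 66.29 tilt [-0.0015  0.0012] q [-0.618  0.247  1.843  0.     1.054 -1.775] t 4.72
time: 5.35
tool_pos: [0.5175, -0.3384, 0.0981]
tcp_rot: [0.647, 3.071, -0.002]
wrist_force: [0.5, 1.0, 6.1]
width: 0.396
grip_force: 58.9
time: 5.85
tool_pos: [0.5176, -0.3384, 0.0981]
tcp_rot: [0.646, 3.071, -0.002]
wrist_force: [-1.2, 0.1, 6.2]
width: 0.393
grip_force: 59.0
tool-axis move [0.002  0.0006 0.0031] close yaw deg 66.23 tilt [ 0.0028 -0.0017] q [-0.619  0.245  1.839  0.     1.054 -1.775] t 5.85
```

```bash
echo '[0, 0, -0.01, 0, 0, 0, -0.03, 0, 0, 0, -0.04, 0, 0, 0, -0.05, 0, 0, 0, -0.03, 0]' | python3 -m jog >/dev/null
echo '[0, 0, 0, 0, 0, 0, 0, 0, 0, 0, 0, 0]' | python3 -m jog
python3 - <<'E'
from h import *
s=bot.read_camera("scene");t=bot.read_camera("top")
for c in("scene","top"):
  for n in("driver","driver_tip","driver_grip"):
    print(c,n,[(round(float(x["conf"]),2),np.round(x["pixel"],1).tolist()) for x in bot.spot_point(c,n)])
p=proj("scene",[.5175,-.338,.155])[0].astype(int);q=proj("top",[.5175,-.338,.155])[0].astype(int);print(p,q)
f=lambda im,p:cv2.resize(im[p[0]-50:p[0]+70,p[1]-40:p[1]+40],(400,600),interpolation=cv2.INTER_CUBIC)
cv2.imwrite("pics/lift.png",np.hstack([f(s,p),f(t,q)])[...,::-1])
to(.518,-.1,.2)
E
```

```text
time: 6.85
tool_pos: [0.5151, -0.3368, 0.253]
tcp_rot: [-0.646, -3.07, -0.003]
wrist_force: [0.0, -0.5, -1.0]
width: 0.392
grip_force: 59.8
scene driver [(0.91, [233.8, 315.6]), (0.59, [198.5, 200.5])]
scene driver_tip [(0.85, [258.8, 322.3]), (0.6, [163.6, 275.1]), (0.56, [251.8, 296.9])]
scene driver_grip [(0.88, [187.2, 191.6]), (0.87, [113.2, 273.5]), (0.87, [264.1, 260.1]), (0.85, [220.2, 309.7])]
top driver [(0.87, [247.5, 281.2]), (0.72, [158.5, 219.4]), (0.49, [251.4, 240.0])]
top driver_tip [(0.91, [269.1, 269.4]), (0.67, [130.1, 235.8]), (0.48, [252.0, 257.3])]
top driver_grip [(0.68, [226.3, 285.7]), (0.58, [142.6, 210.5])]
[167 273] [198 259]
tool-axis move [0.0942 0.2181 0.0557] close yaw deg 66.24 tilt [-0.0002  0.0002] q [-0.619  0.129  1.676 -0.     1.337 -1.775] t 7.25
```

View pics/lift.png

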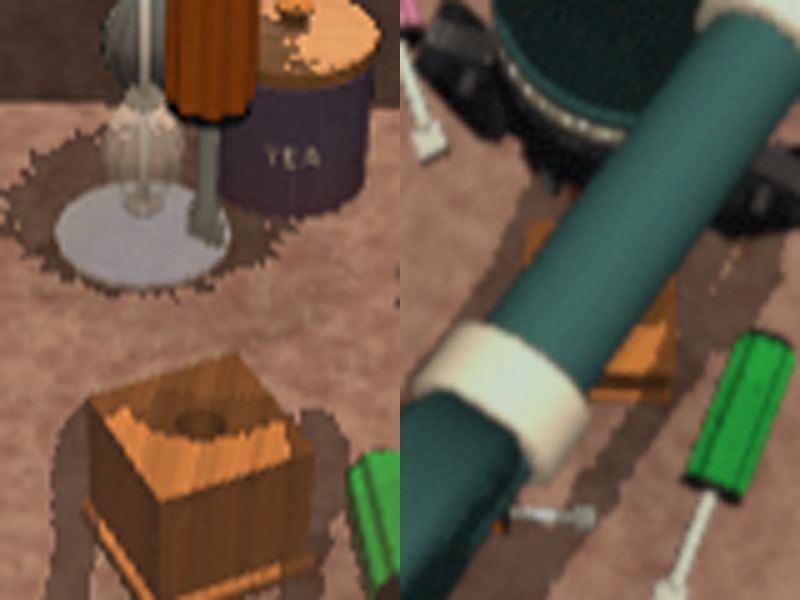

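The driver is lifted. The blade shows in the scene picture at about (164,274), seen obliquely, with its right end nearer the camera, so its yaw is about 21°, which is 45° off the closing line. The three look-alikes have toppled by themselves, but nothing is in the way. I now move over the screw and turn the blade to the slot, which needs about +1.03 rad.

```bash
echo '[0.0188, 0.0436, 0, 0, 0.0188, 0.0436, 0, 0, 0.0188, 0.0436, 0, 0, 0.0188, 0.0436, 0, 0, 0.0188, 0.0436, 0, 0]' | python3 -m jog >/dev/null
echo '[0, 0, 0.02, 0.17, 0, 0, 0.02, 0.17, 0, 0, 0.02, 0.17, 0, 0, 0.02, 0.17, 0, 0, 0, 0.17]' | python3 -m jog >/dev/null
echo '[0, 0, 0, 0.18, 0, 0, 0, 0, 0, 0, 0, 0]' | python3 -m jog
cat > look.py <<'E'
from h import *
import sys
st()
s=bot.read_camera("scene");t=bot.read_camera("top")
for c in("scene","top"):
  for n in("driver_tip","driver"):
    print(c,n,[(round(float(x["conf"]),2),np.round(x["pixel"],1).tolist()) for x in bot.spot_point(c,n)])
T=bot.read_state()["tool_pos"]+[0,0,-.088]
p=proj("scene",T)[0].astype(int);q=proj("top",[.518,-.1,.05])[0].astype(int);print("tip exp",p,"origin crop",p[0]-35,p[1]-40,"top",q[0]-30,q[1]-40)
f=lambda im,r,c:cv2.resize(im[r:r+60,c:c+80],(400*2,300*2) if 0 else (400,300),interpolation=cv2.INTER_CUBIC)
cv2.imwrite(f"pics/{sys.argv[1]}.png",np.hstack([cv2.resize(s[p[0]-35:p[0]+25,p[1]-27:p[1]+27],(540,600),interpolation=cv2.INTER_CUBIC),cv2.resize(t[q[0]-30:q[0]+30,q[1]-13:q[1]+13],(260,600),interpolation=cv2.INTER_CUBIC)])[...,::-1])
to(.518,-.1,.2)
E
python3 look.py over
```

```text
time: 8.88
tool_pos: [0.5183, -0.1003, 0.1761]
tcp_rot: [2.073, 2.36, 0.0]
wrist_force: [0.5, -0.4, -1.6]
width: 0.391
grip_force: 60.0
{'time': 8.875, 'q': [-0.2383, 0.0078, 1.953, -0.0, 1.1803, -0.3672], 'tool_pos': [0.5183, -0.1003, 0.1761], 'tcp_rot': [2.0735, 2.3597, 0.0003], 'wrist_force': [0.45, -0.3568, -1.5827], 'torque': [-0.0392, 0.0168, 0.0184], 'width': 0.3911, 'grip_force': 59.9575}
scene driver_tip [(0.84, [231.5, 165.6]), (0.72, [207.9, 223.4]), (0.64, [252.2, 294.9])]
scene driver [(0.74, [235.2, 314.6]), (0.71, [208.7, 153.2]), (0.66, [256.8, 277.8]), (0.58, [201.2, 201.1])]
top driver_tip [(0.84, [249.3, 258.5]), (0.8, [269.0, 269.1]), (0.56, [179.0, 227.4]), (0.51, [208.2, 154.2])]
top driver [(0.82, [202.9, 148.3]), (0.73, [247.6, 277.7]), (0.59, [157.9, 220.7]), (0.55, [249.2, 239.8])]
tip exp [234 160] origin crop 199 120 top 179 117
tool-axis move [ 0.0003 -0.0001 -0.0241] close yaw deg 7.25 tilt [ 0. -0.] q [-0.238  0.008  1.953 -0.     1.18  -0.365] t 9.18
```

View pics/over.png

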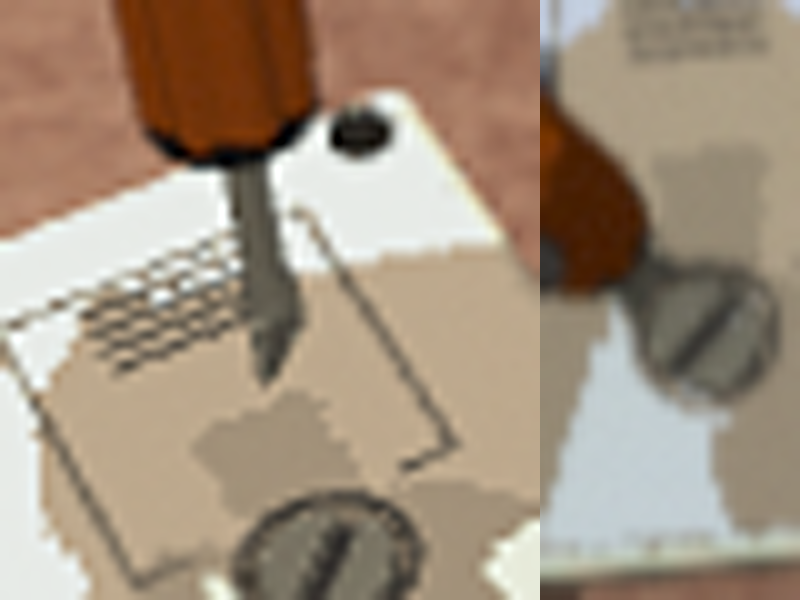

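Run:
```python
from h import *
print("tip",tri((234,160.6),(207.3,154.3)),"origin",tri((213.5,155.5),(202.9,148.3)))
T=bot.read_state()["tool_pos"]
for z in(-.088,-.028):print(z,proj("scene",T+[0,0,z]),proj("top",T+[0,0,z]))
# blade-edge direction, scene crop pixels -> plane at tip height; and slot for comparison
c=lambda x,y:(199+(y+.5)/10-.5,133+(x+.5)/10-.5)
for n,a,b,z in(("blade",c(262,383),c(300,328),T[2]-.088),("slot",c(308,592),c(345,522),.03)):
    d=atz("scene",b,z)-atz("scene",a,z);print(n,np.degrees(np.arctan2(d[1],d[0])),np.linalg.norm(d),(atz("scene",b,z)+atz("scene",a,z))/2)
for a in np.radians([-53,-38,-23]):
    u=np.array([np.cos(a),np.sin(a),0])*.008;q=proj("scene",[T+[0,0,-.088]-u,T+[0,0,-.088]+u]);print(np.degrees(a).round(),(q-[199,133])*10)
```

```text
tip (array([ 0.51688885, -0.10056324,  0.0890361 ]), np.float64(0.0009289511484889998)) origin (array([ 0.51649619, -0.09986264,  0.14076873]), np.float64(0.002166806061532163))
-0.088 [[234.11148057 160.55956058]] [[206.75749177 154.11650073]]
-0.028 [[210.00389077 155.38902509]] [[201.19478656 147.17003517]]
blade -46.43013629194359 0.014842564252956728 [ 0.51812646 -0.10043074  0.08790311]
slot -41.679197059243215 0.0185198991076724 [ 0.52032835 -0.1011103   0.03      ]
-53.0 [[379.61076225 250.68193037]
 [322.98944138 300.19911182]]
-38.0 [[382.13333119 260.86957961]
 [320.54874886 290.12153916]]
-23.0 [[382.52746333 272.08013159]
 [320.17691756 279.07277527]]
```

```bash
echo '[-0.0004, 0, 0.025, 0, 0, 0, 0.02, 0, 0, 0, 0.003, 0, 0, 0, 0, 0, 0, 0, 0, 0]' | python3 -m jog | grep -E "pos|force"
python3 -c "
from h import *
for i in range(1): st()"
echo '[0, 0, 0.001, 0, 0, 0, 0.001, 0, 0, 0, 0.001, 0, 0, 0, 0.001, 0, 0, 0, 0, 0]' | python3 -m jog | grep -E "pos|wrist"
echo '[0, 0, 0.001, 0, 0, 0, 0, 0]' | python3 -m jog | grep -E "pos|wrist"
echo '[0, 0, 0.001, 0, 0, 0, 0, 0]' | python3 -m jog | grep -E "pos|wrist"
echo '[0, 0, 0.001, 0, 0, 0, 0, 0]' | python3 -m jog | grep -E "pos|wrist"
echo '[0, 0, 0.001, 0, 0, 0, 0, 0]' | python3 -m jog | grep -E "pos|wrist"
```

```text
tool_pos: [0.5191, -0.1008, 0.1291]
wrist_force: [-0.5, -0.6, -1.2]
grip_force: 60.0
{'time': 9.8, 'q': [-0.2389, 0.0509, 2.0004, -0.0, 1.0883, -0.3651], 'tool_pos': [0.5191, -0.1008, 0.1291], 'tcp_rot': [2.0758, 2.3557, 0.0014], 'wrist_force': [-0.5248, -0.6225, -1.2374], 'torque': [-0.0126, 0.0023, 0.0196], 'width': 0.3942, 'grip_force': 59.9561}
tool_pos: [0.5181, -0.1006, 0.1237]
wrist_force: [-0.8, 0.1, -1.2]
tool_pos: [0.5181, -0.1006, 0.1228]
wrist_force: [-0.0, -0.0, -1.1]
tool_pos: [0.5181, -0.1006, 0.1218]
wrist_force: [-0.3, 0.1, -1.2]
tool_pos: [0.5181, -0.1006, 0.1208]
wrist_force: [-0.2, 0.2, -1.0]
tool_pos: [0.5181, -0.1006, 0.1197]
wrist_force: [-0.8, 0.3, -0.9]
```

```bash
for i in 1; do
echo '[0, 0, 0.001, 0, 0, 0, 0, 0]' | python3 -m jog | grep -E "pos|wrist"
echo '[0, 0, 0.001, 0, 0, 0, 0, 0]' | python3 -m jog | grep -E "pos|wrist"
echo '[0, 0, 0.001, 0, 0, 0, 0, 0]' | python3 -m jog | grep -E "pos|wrist"
echo '[0, 0, 0.001, 0, 0, 0, 0, 0]' | python3 -m jog | grep -E "pos|wrist"
done; python3 -c "
from h import *
st()"
```

```text
tool_pos: [0.5181, -0.1006, 0.1187]
wrist_force: [0.0, 0.3, -1.2]
tool_pos: [0.5181, -0.1006, 0.1178]
wrist_force: [-0.6, -0.0, -1.6]
tool_pos: [0.5181, -0.1006, 0.1168]
wrist_force: [-1.0, 0.2, -1.7]
tool_pos: [0.5181, -0.1006, 0.1158]
wrist_force: [0.6, 0.0, -1.4]
{'time': 12.425, 'q': [-0.239, 0.0642, 2.0131, -0.0, 1.0645, -0.365], 'tool_pos': [0.5181, -0.1006, 0.1158], 'tcp_rot': [-2.0771, -2.3567, 0.0002], 'wrist_force': [0.6146, 0.0416, -1.4197], 'torque': [-0.021, 0.0147, -0.0302], 'width': 0.3888, 'grip_force': 59.9563}
```

```bash
echo '[0, 0, 0.001, 0, 0, 0, 0, 0]' | python3 -m jog | grep -E "pos|wrist"
echo '[0, 0, 0.001, 0, 0, 0, 0, 0]' | python3 -m jog | grep -E "pos|wrist"
echo '[0, 0, 0.001, 0, 0, 0, 0, 0]' | python3 -m jog | grep -E "pos|wrist"
echo '[0, 0, 0.001, 0, 0, 0, 0, 0]' | python3 -m jog | grep -E "pos|wrist"
```

```text
tool_pos: [0.5183, -0.1006, 0.1149]
wrist_force: [0.4, 0.1, -0.9]
tool_pos: [0.5184, -0.1007, 0.1143]
wrist_force: [0.1, 0.9, 2.4]
tool_pos: [0.5184, -0.1007, 0.1131]
wrist_force: [-0.5, -0.3, 3.1]
tool_pos: [0.5184, -0.1007, 0.1121]
wrist_force: [-1.4, -1.0, 3.8]
```

```bash
echo '[0, 0, 0, 0.06, 0, 0, 0, 0]' | python3 -m jog | grep -E "pos|wrist"
python3 -c "
from h import *
print(bot.read_state()['torque'])"
echo '[0, 0, 0, 0.06, 0, 0, 0, 0]' | python3 -m jog | grep -E "wrist"
python3 -c "
from h import *
print(bot.read_state()['torque'])"
echo '[0, 0, 0, 0.06, 0, 0, 0, 0]' | python3 -m jog | grep -E "wrist"
python3 -c "
from h import *
print(bot.read_state()['torque'])"
echo '[0, 0, 0, 0.06, 0, 0, 0, 0]' | python3 -m jog | grep -E "pos|wrist"
python3 -c "
from h import *
st()"
```

```text
tool_pos: [0.5185, -0.1006, 0.1121]
wrist_force: [-0.7, -0.6, 3.6]
[0.04856349 0.06946632 0.01225427]
wrist_force: [-0.2, -0.2, 3.5]
[-0.0194352  -0.02539967  0.0274089 ]
wrist_force: [0.3, 0.3, 3.2]
[-0.02500649 -0.09601689  0.03520273]
tool_pos: [0.5185, -0.1007, 0.112]
wrist_force: [0.4, -0.1, 3.6]
{'time': 14.425, 'q': [-0.2389, 0.0683, 2.0162, 0.0, 1.0564, -0.1272], 'tool_pos': [0.5185, -0.1007, 0.112], 'tcp_rot': [2.3416, 2.0936, 0.0006], 'wrist_force': [0.4247, -0.0684, 3.5889], 'torque': [0.0343, -0.1344, 0.035], 'width': 0.3917, 'grip_force': 60.3514}
```

```bash
echo '[0, 0, 0, -0.12, 0, 0, 0, -0.12, 0, 0, 0, -0.04, 0, 0, 0, 0]' | python3 -m jog | grep -E "wrist"
echo '[0, 0, 0, -0.06, 0, 0, 0, 0]' | python3 -m jog | grep -E "wrist"
echo '[0, 0, 0, -0.06, 0, 0, 0, 0]' | python3 -m jog | grep -E "wrist"
echo '[0, 0, 0, -0.06, 0, 0, 0, 0]' | python3 -m jog | grep -E "wrist"
echo '[0, 0, 0, -0.06, 0, 0, 0, 0]' | python3 -m jog | grep -E "pos|wrist"
python3 -c "
from h import *
st()"
```

```text
wrist_force: [0.3, 0.1, 3.4]
wrist_force: [0.3, 0.6, 3.9]
wrist_force: [-0.4, -0.2, 3.0]
wrist_force: [0.0, 1.0, 3.2]
tool_pos: [0.5182, -0.1006, 0.1119]
wrist_force: [0.3, 0.1, 2.3]
{'time': 15.925, 'q': [-0.239, 0.0683, 2.0165, -0.0, 1.0568, -0.6427], 'tool_pos': [0.5182, -0.1006, 0.1119], 'tcp_rot': [1.7309, 2.6218, -0.0], 'wrist_force': [0.349, 0.0654, 2.3244], 'torque': [0.0179, -0.0305, 0.0476], 'width': 0.3883, 'grip_force': 60.303}
```

```bash
python3 look.py press1
```

```text
{'time': 15.925, 'q': [-0.239, 0.0683, 2.0165, -0.0, 1.0568, -0.6427], 'tool_pos': [0.5182, -0.1006, 0.1119], 'tcp_rot': [1.7309, 2.6218, -0.0], 'wrist_force': [0.349, 0.0654, 2.3244], 'torque': [0.0179, -0.0305, 0.0476], 'width': 0.3883, 'grip_force': 60.303}
scene driver_tip [(0.98, [254.1, 294.1]), (0.86, [206.6, 222.5]), (0.79, [256.9, 167.4]), (0.77, [258.5, 319.6])]
scene driver [(0.63, [233.6, 158.0]), (0.63, [234.3, 313.9]), (0.6, [198.9, 199.1])]
top driver_tip [(0.8, [248.7, 257.5]), (0.79, [267.7, 268.2]), (0.64, [177.2, 225.6]), (0.52, [212.0, 161.4])]
top driver [(0.94, [156.6, 218.8]), (0.73, [247.7, 239.0]), (0.68, [208.2, 156.3]), (0.59, [211.8, 157.0])]
tip exp [257 165] origin crop 222 125 top 179 117
tool-axis move [ 0.0007  0.0001 -0.0881] close yaw deg 23.22 tilt [-0. -0.] q [-0.239  0.068  2.016 -0.     1.057 -0.644] t 16.23
```

View pics/press1.png

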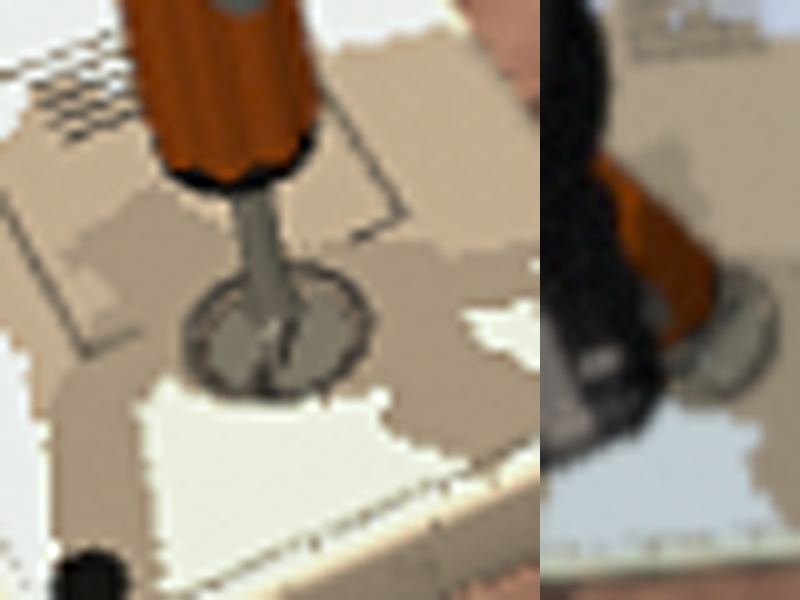

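Run:
```python
from h import *
T=bot.read_state()["tool_pos"]
for name,r0,c0,z in(("over",199,133,.1761),("press1",222,138,.1119)):
    im=cv2.imread(f"pics/{name}.png")[:,:540]
    P=np.array([.5182,-.1004,z])
    for h in(-.035,-.045,-.055,-.065,-.074):
        e=(proj("scene",P+[0,0,h])[0]-[r0,c0]+.5)*10-.5
        row=im[int(e[0]),int(e[1])-60:int(e[1])+61].astype(int)
        print(name,h,e.round(1),[tuple(v) for v in row[::6,[2,0]]])
```

```text
over -0.035 [142.7 235.2] [(np.int64(35), np.int64(9)), (np.int64(70), np.int64(9)), (np.int64(106), np.int64(9)), (np.int64(122), np.int64(9)), (np.int64(127), np.int64(8)), (np.int64(116), np.int64(7)), (np.int64(99), np.int64(7)), (np.int64(85), np.int64(8)), (np.int64(83), np.int64(10)), (np.int64(84), np.int64(8)), (np.int64(88), np.int64(7)), (np.int64(93), np.int64(10)), (np.int64(95), np.int64(12)), (np.int64(93), np.int64(9)), (np.int64(92), np.int64(5)), (np.int64(77), np.int64(0)), (np.int64(35), np.int64(0)), (np.int64(0), np.int64(0)), (np.int64(0), np.int64(0)), (np.int64(35), np.int64(41)), (np.int64(108), np.int64(109))]
over -0.045 [184.1 244.1] [(np.int64(235), np.int64(236)), (np.int64(235), np.int64(236)), (np.int64(235), np.int64(236)), (np.int64(236), np.int64(236)), (np.int64(243), np.int64(244)), (np.int64(244), np.int64(244)), (np.int64(205), np.int64(202)), (np.int64(146), np.int64(137)), (np.int64(104), np.int64(88)), (np.int64(87), np.int64(67)), (np.int64(98), np.int64(81)), (np.int64(91), np.int64(74)), (np.int64(86), np.int64(70)), (np.int64(82), np.int
[... 4962 characters left out ...]
 (np.int64(65), np.int64(54))]
press1 -0.074 [307.9 270.7] [(np.int64(88), np.int64(69)), (np.int64(112), np.int64(85)), (np.int64(116), np.int64(87)), (np.int64(110), np.int64(83)), (np.int64(99), np.int64(77)), (np.int64(98), np.int64(78)), (np.int64(98), np.int64(80)), (np.int64(94), np.int64(77)), (np.int64(95), np.int64(78)), (np.int64(99), np.int64(82)), (np.int64(101), np.int64(83)), (np.int64(100), np.int64(82)), (np.int64(97), np.int64(79)), (np.int64(91), np.int64(75)), (np.int64(87), np.int64(72)), (np.int64(87), np.int64(72)), (np.int64(98), np.int64(81)), (np.int64(116), np.int64(95)), (np.int64(125), np.int64(103)), (np.int64(122), np.int64(100)), (np.int64(122), np.int64(99))]
```

Shaft pixels show the tip laterally aligned to under 1 mm. The blade width in the `over` picture implies the blade sat nearer -53° than -38°, so I keep turning counter-clockwise.

```bash
echo '[0, 0, 0, -0.06, 0, 0, 0, 0]' | python3 -m jog | grep -E "wrist"
echo '[0, 0, 0, -0.06, 0, 0, 0, 0]' | python3 -m jog | grep -E "wrist"
echo '[0, 0, 0, -0.06, 0, 0, 0, 0]' | python3 -m jog | grep -E "wrist"
echo '[0, 0, 0, -0.06, 0, 0, 0, 0]' | python3 -m jog | grep -E "wrist"
echo '[0, 0, 0, -0.06, 0, 0, 0, 0]' | python3 -m jog | grep -E "pos|wrist"
python3 -c "
from h import *
st()"
```

```text
wrist_force: [-0.1, -1.7, 3.1]
wrist_force: [0.6, 0.4, 3.3]
wrist_force: [-0.7, 0.1, 3.2]
wrist_force: [0.2, -0.1, 3.4]
tool_pos: [0.5182, -0.1006, 0.1119]
wrist_force: [-0.1, -0.4, 3.7]
{'time': 17.475, 'q': [-0.239, 0.0683, 2.0166, -0.0001, 1.0568, -0.9425], 'tool_pos': [0.5182, -0.1006, 0.1119], 'tcp_rot': [-1.3199, -2.8508, 0.0001], 'wrist_force': [-0.0645, -0.4214, 3.7345], 'torque': [-0.1018, 0.0616, -0.021], 'width': 0.3929, 'grip_force': 60.2711}
```

```bash
mkdir -p f
cat > snap.py <<'E'
from h import *
import sys
X=R.from_rotvec(bot.read_state()["tcp_rot"]).as_matrix();th=np.degrees(np.arctan2(X[1,1],X[0,1]))
np.savez(f"f/{sys.argv[1]}.npz",im=bot.read_camera("scene"),th=th,p=bot.read_state()["tool_pos"])
E
echo '[0, 0, -0.02, 0, 0, 0, -0.03, 0, 0, 0, -0.014, 0, 0, 0, 0, 0, 0, 0, 0, 0]' | python3 -m jog | grep -E "pos"; python3 snap.py 0
echo '[0, 0, 0, 0.17, 0, 0, 0, 0]' | python3 -m jog >/dev/null; python3 snap.py 1
echo '[0, 0, 0, 0.17, 0, 0, 0, 0]' | python3 -m jog >/dev/null; python3 snap.py 2
echo '[0, 0, 0, 0.17, 0, 0, 0, 0]' | python3 -m jog >/dev/null; python3 snap.py 3
echo '[0, 0, 0, 0.17, 0, 0, 0, 0]' | python3 -m jog >/dev/null; python3 snap.py 4
echo '[0, 0, 0, 0.17, 0, 0, 0, 0]' | python3 -m jog >/dev/null; python3 snap.py 5
echo '[0, 0, 0, 0.17, 0, 0, 0, 0]' | python3 -m jog >/dev/null; python3 snap.py 6
echo '[0, 0, 0, 0.17, 0, 0, 0, 0]' | python3 -m jog >/dev/null; python3 snap.py 7
echo '[0, 0, 0, 0.17, 0, 0, 0, 0]' | python3 -m jog | grep -E "time|pos" ; python3 snap.py 8
python3 - <<'E'
from h import *
out=[]
for k in range(9):
    d=np.load(f"f/{k}.npz");im=d["im"];p=d["p"];r,c=proj("scene",p+[0,0,-.08])[0]
    r0,c0=int(r)-14,int(c)-11
    out.append(cv2.resize(im[r0:r0+24,c0:c0+22],(264,288),interpolation=cv2.INTER_CUBIC)[:,:264])
    print(k,d["th"].round(1),p.round(4),r0,c0)
g=np.vstack([np.hstack(out[:4]),np.hstack(out[4:8])])
g=cv2.resize(g,(800,436));cv2.imwrite("pics/sweep.png",g[...,::-1])
E
```

```text
tool_pos: [0.5172, -0.1004, 0.1744]
time: 20.5
tool_pos: [0.5182, -0.1006, 0.1759]
0 40.4 [ 0.5171 -0.1003  0.1743] 218 149
1 30.8 [ 0.5175 -0.1005  0.1748] 217 149
2 21.2 [ 0.518  -0.1006  0.1755] 217 149
3 11.5 [ 0.5181 -0.1006  0.1758] 217 149
4 1.8 [ 0.5182 -0.1006  0.1759] 216 149
5 -7.9 [ 0.5182 -0.1006  0.1759] 216 149
6 -17.7 [ 0.5182 -0.1006  0.1759] 216 149
7 -27.4 [ 0.5182 -0.1006  0.1759] 216 149
8 -37.2 [ 0.5182 -0.1006  0.1759] 216 149
```

View pics/sweep.png

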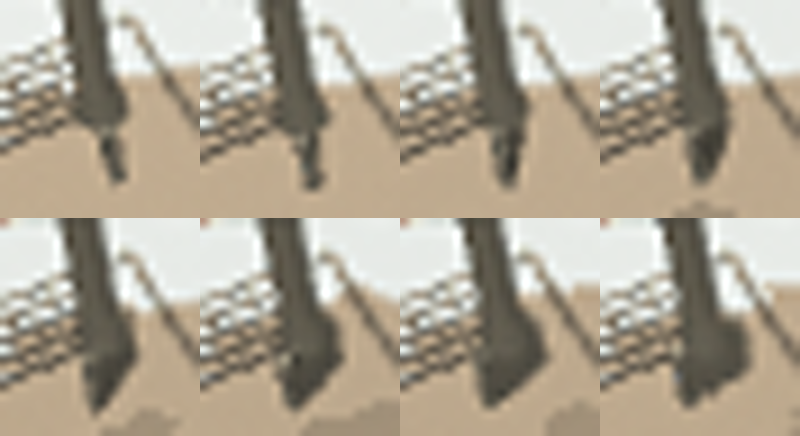

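Run:
```python
from h import *
n=np.array([np.sin(np.radians(38)),np.cos(np.radians(38))]);u=np.array([n[1],-n[0]])
for z in(.0265,.03):
  for c,rc in(("scene",(255.05,165.35)),("top",(211.8,160.25))):
    p=atz(c,rc,z)[:2];print(z,c,p,"n",p@n*1e3,"u",p@u*1e3)
# tip as seen: shaft sub-pixel centre in sweep frames, averaged over heights
P=np.load("f/4.npz")["p"]
o=[]
for k in range(9):
    d=np.load(f"f/{k}.npz");im=cv2.resize(d["im"],None,fx=10,fy=10,interpolation=cv2.INTER_CUBIC)[...,0].astype(int)
    for h in(-.042,-.045,-.048,-.051):
        r,c=(proj("scene",d["p"]+[0,0,h])[0]+.5)*10-.5;row=im[int(r),int(c)-45:int(c)+46]<155
        i=np.flatnonzero(row);o.append((i.mean()-45+int(c)-c)/10)
print("shaft col offset px",np.median(o),np.std(o))
t=proj("scene",P+[0,0,-.088])[0]+[0,np.median(o)]
q=atz("scene",t,P[2]-.088);print("tip",q,"n",q[:2]@n*1e3,"u",q[:2]@u*1e3,"tcp n",P[:2]@n*1e3)
```

```text
0.0265 scene [ 0.52137735 -0.10120824] n 241.2387666639001 u 473.1609765956612
0.0265 top [ 0.51793663 -0.10010768] n 239.9877047156848 u 469.77207888248375
0.03 scene [ 0.51817833 -0.10064794] n 239.71077683001354 u 470.2951520057601
0.03 top [ 0.5172714  -0.10093036] n 238.92986401109553 u 469.75436291681496
shaft col offset px 0.3017429924788189 0.23572946078489843
tip [ 0.51793391 -0.10110635  0.0878689 ] n 239.19906594231534 u 470.3847701670713 tcp n 239.75149042448163
```

```bash
echo '[0, 0, 0, -0.155, 0, 0, 0, -0.155, 0, 0, 0, -0.155, 0, 0, 0, -0.155, 0, 0, 0, -0.155]' | python3 -m jog >/dev/null
echo '[0, 0, 0.03, 0, 0, 0, 0.02, 0, 0, 0, 0.008, 0, 0, 0, 0, 0, 0, 0, 0, 0]' | python3 -m jog | grep -E "pos|wrist"
echo '[0.0004, 0.0004, 0.002, 0, 0, 0, 0.002, 0, 0, 0, 0.001, 0, 0, 0, 0, 0, 0, 0, 0, 0]' | python3 -m jog | grep -E "pos|wrist"
python3 -c "
from h import *
st();to(.5182,-.1006,.1)"
echo '[0.0004, 0.0004, 0, 0, 0, 0, 0, 0]' | python3 -m jog | grep -E "pos|wrist"
echo '[0.0004, 0.0004, 0, 0, 0, 0, 0, 0]' | python3 -m jog | grep -E "pos|wrist"
echo '[0.0004, 0.0004, 0, 0, 0, 0, 0, 0]' | python3 -m jog | grep -E "pos|wrist"
```

```text
tool_pos: [0.5192, -0.1009, 0.119]
wrist_force: [1.4, -0.1, -0.7]
tool_pos: [0.5192, -0.1003, 0.1133]
wrist_force: [0.7, 0.1, 2.2]
{'time': 22.425, 'q': [-0.2379, 0.0675, 2.0145, 0.0001, 1.0583, -0.3591], 'tool_pos': [0.5192, -0.1003, 0.1133], 'tcp_rot': [2.0822, 2.3509, 0.001], 'wrist_force': [0.6613, 0.077, 2.1801], 'torque': [-0.0908, -0.2556, 0.0043], 'width': 0.3906, 'grip_force': 60.4552}
tool-axis move [-0.0002 -0.001   0.0133] close yaw deg 6.94 tilt [ 0.0013 -0.0003] q [-0.238  0.068  2.014  0.     1.058 -0.359] t 22.43
tool_pos: [0.5191, -0.0998, 0.1131]
wrist_force: [1.2, -1.4, 2.6]
tool_pos: [0.5192, -0.0994, 0.1129]
wrist_force: [0.7, -1.0, 3.5]
tool_pos: [0.5194, -0.0989, 0.1128]
wrist_force: [-0.7, -0.2, 1.9]
```

```bash
echo '[0.0003, 0.0003, 0, 0, 0, 0, 0, 0]' | python3 -m jog | grep -E "pos|wrist"
python3 -c "
from h import *
print(bot.read_state()['torque'])"
echo '[0, 0, 0, -0.05, 0, 0, 0, 0]' | python3 -m jog | grep -E "wrist"
python3 -c "
from h import *
print(bot.read_state()['torque'])"
echo '[0, 0, 0, -0.05, 0, 0, 0, 0]' | python3 -m jog | grep -E "wrist"
echo '[0, 0, 0, 0.15, 0, 0, 0, 0]' | python3 -m jog | grep -E "wrist"
python3 -c "
from h import *
print(bot.read_state()['torque'])"
echo '[0, 0, 0, 0.05, 0, 0, 0, 0]' | python3 -m jog | grep -E "wrist"
echo '[0, 0, 0, 0.05, 0, 0, 0, 0]' | python3 -m jog | grep -E "pos|wrist"
python3 -c "
from h import *
st()"
```

```text
tool_pos: [0.5196, -0.0985, 0.1128]
wrist_force: [0.5, -0.8, 3.4]
[-0.38137153  0.12295777  0.00967105]
wrist_force: [-0.9, -0.8, 3.5]
[-0.36723958  0.18825479  0.00924316]
wrist_force: [-0.6, -1.1, 2.6]
wrist_force: [-0.7, -1.0, 2.4]
[-0.4082878   0.17236325  0.01071589]
wrist_force: [-0.5, -1.7, 3.6]
tool_pos: [0.5199, -0.0985, 0.1129]
wrist_force: [-0.5, -1.1, 2.3]
{'time': 24.675, 'q': [-0.2343, 0.0696, 2.0131, -0.0, 1.0588, -0.2075], 'tool_pos': [0.5199, -0.0985, 0.1129], 'tcp_rot': [2.251, 2.1914, 0.0], 'wrist_force': [-0.5098, -1.0768, 2.2753], 'torque': [-0.3365, 0.0631, 0.0828], 'width': 0.3896, 'grip_force': 60.4782}
```

```bash
echo '[0, 0, -0.02, 0, 0, 0, -0.03, 0, 0, 0, -0.014, 0, 0, 0, 0, 0]' | python3 -m jog | grep -E "time|pos"
python3 - <<'E'
from h import *
ims=np.mean([np.load(f"f/{k}.npz")["im"].astype(float) for k in range(9)],0)
S=20;r0,c0=243,153
def draw(a,z,cx,cy,cz=(0,0,255)):
    g=cv2.resize(ims[r0:r0+30,c0:c0+20].clip(0,255).astype(np.uint8)[...,::-1],(20*S,30*S),interpolation=cv2.INTER_CUBIC)
    to_=lambda P:np.round(((proj("scene",P)-[r0,c0]+.5)*S-.5)[:,::-1]).astype(np.int32)
    for rad,zz,col in((.016,.03,(0,255,0)),(.0135,z,(255,0,0))):
        t=np.linspace(0,2*np.pi,60);cv2.polylines(g,[to_(np.c_[cx+rad*np.cos(t),cy+rad*np.sin(t),t*0+zz])],True,col,1)
    u=np.array([np.cos(a),np.sin(a)]);n=np.array([-u[1],u[0]])
    for s in(-.00275,.00275):
        cv2.polylines(g,[to_(np.array([[*(np.array([cx,cy])+n*s+u*k),z] for k in(-.0132,.0132)]))],False,cz,1)
    return g
plain=cv2.resize(ims[r0:r0+30,c0:c0+20].clip(0,255).astype(np.uint8)[...,::-1],(400,600),interpolation=cv2.INTER_CUBIC)
cv2.imwrite("pics/slot.png",np.hstack([plain,draw(np.radians(-38),.0265,.5183,-.1008)]))
E
```

```text
time: 25.18
tool_pos: [0.5205, -0.0984, 0.1775]
```

View pics/slot.png

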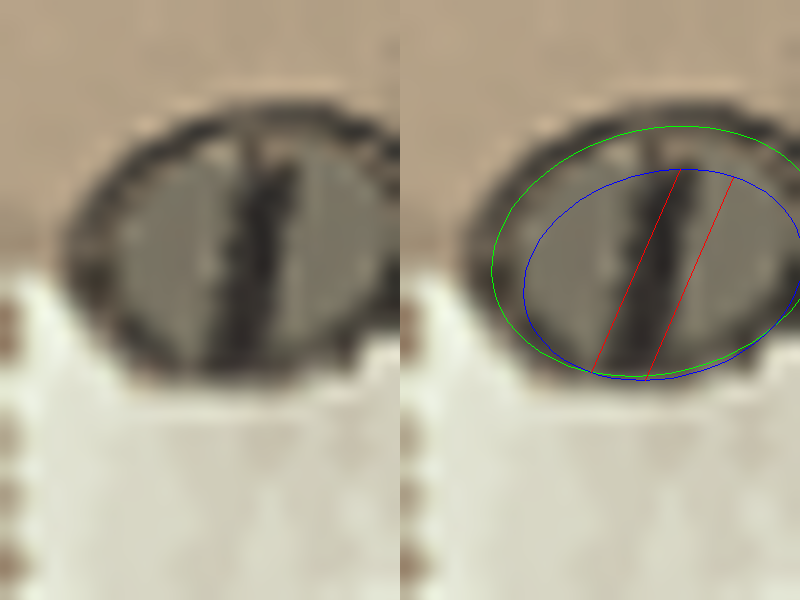

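The averaged close-up shows the slot mid at about (262,253), and the slot has turned about 9° counter-clockwise, with the head level with the scale's surface (z≈0.03). So the blade was already in the slot: the earlier contact 4–5 mm lower was the slot's bottom. I go back to the first position, drop in, and turn clockwise.

```bash
echo '[-0.0022, -0.0023, 0.02, -0.08, 0, 0, 0.02, 0, 0, 0, 0.012, 0, 0, 0, 0, 0, 0, 0, 0, 0]' | python3 -m jog | grep -E "pos|wrist"
echo '[0, 0, 0.002, 0, 0, 0, 0.001, 0, 0, 0, 0.001, 0, 0, 0, 0, 0, 0, 0, 0, 0]' | python3 -m jog | grep -E "pos|wrist"
python3 -c "
from h import *
st();to(.5182,-.1006,.115)"
echo '[0, 0, 0.001, 0, 0, 0, 0, 0]' | python3 -m jog | grep -E "pos|wrist"
echo '[0, 0, 0.001, 0, 0, 0, 0, 0]' | python3 -m jog | grep -E "pos|wrist"
python3 -c "
from h import *
st();to(.5182,-.1006,.115)"
```

```text
tool_pos: [0.5178, -0.1007, 0.1252]
wrist_force: [-0.4, -0.7, -1.3]
tool_pos: [0.5175, -0.1006, 0.1209]
wrist_force: [-0.7, -0.2, -0.6]
{'time': 26.425, 'q': [-0.2393, 0.0575, 2.0098, -0.0, 1.0742, -0.2903], 'tool_pos': [0.5175, -0.1006, 0.1209], 'tcp_rot': [2.164, 2.2773, 0.0], 'wrist_force': [-0.736, -0.2153, -0.6231], 'torque': [0.0142, 0.0479, -0.0212], 'width': 0.3929, 'grip_force': 60.2276}
tool-axis move [0.     0.0007 0.0059] close yaw deg 2.92 tilt [ 0.0001 -0.    ] q [-0.239  0.058  2.01  -0.     1.074 -0.29 ] t 26.43
tool_pos: [0.5174, -0.1006, 0.1198]
wrist_force: [0.5, 0.2, -1.5]
tool_pos: [0.5176, -0.1006, 0.1191]
wrist_force: [-0.4, -1.1, 0.5]
{'time': 26.925, 'q': [-0.2393, 0.0595, 2.0114, 0.0, 1.0704, -0.2903], 'tool_pos': [0.5176, -0.1006, 0.1191], 'tcp_rot': [2.164, 2.2772, 0.0002], 'wrist_force': [-0.3572, -1.0665, 0.4946], 'torque': [0.0309, 0.0692, 0.0139], 'width': 0.3934, 'grip_force': 60.3081}
tool-axis move [0.     0.0006 0.0041] close yaw deg 2.92 tilt [ 0.0002 -0.    ] q [-0.239  0.06   2.011  0.     1.07  -0.29 ] t 26.93
```

Contact now comes at 0.119, which is the head's top, so the reading is confirmed. I press 1.5 mm and turn counter-clockwise until the force drops.

```bash
echo '[0, 0.0006, 0.0015, 0, 0, 0, 0, 0]' | python3 -m jog | grep -E "pos|wrist"
echo '[0, 0, 0, -0.05, 0, 0, 0, 0]' | python3 -m jog | grep -E "pos|wrist"
echo '[0, 0, 0, -0.05, 0, 0, 0, 0]' | python3 -m jog | grep -E "wrist"
echo '[0, 0, 0, -0.05, 0, 0, 0, 0]' | python3 -m jog | grep -E "wrist"
echo '[0, 0, 0, -0.05, 0, 0, 0, 0]' | python3 -m jog | grep -E "pos|wrist"
echo '[0, 0, 0, -0.05, 0, 0, 0, 0]' | python3 -m jog | grep -E "pos|wrist"
```

```text
tool_pos: [0.5182, -0.1006, 0.1176]
wrist_force: [-1.0, 0.4, 3.1]
tool_pos: [0.518, -0.1007, 0.1175]
wrist_force: [-0.9, 0.2, 1.7]
wrist_force: [-2.0, 0.3, 2.3]
wrist_force: [-0.5, -0.8, 2.4]
tool_pos: [0.5181, -0.1005, 0.117]
wrist_force: [-0.4, 0.1, -1.8]
tool_pos: [0.518, -0.1005, 0.117]
wrist_force: [-0.1, 0.2, -1.2]
```

```bash
cat > tq.py <<'E'
from h import *
s=bot.read_state();print("t",round(s["time"],2),"z",s["tool_pos"][2].round(4),"F",np.round(s["wrist_force"],1),"Tz",np.round(s["torque"],3),"q6",s["q"][5].round(3))
E
echo '[0, 0, 0.0012, 0, 0, 0, 0, 0]' | python3 -m jog >/dev/null; python3 tq.py
echo '[0, 0, 0, 0.1, 0, 0, 0, 0.1, 0, 0, 0, 0.1, 0, 0, 0, 0]' | python3 -m jog >/dev/null; python3 tq.py
echo '[0, 0, 0, 0.1, 0, 0, 0, 0.1, 0, 0, 0, 0.1, 0, 0, 0, 0]' | python3 -m jog >/dev/null; python3 tq.py
echo '[0, 0, 0, 0.1, 0, 0, 0, 0.1, 0, 0, 0, 0.1, 0, 0, 0, 0]' | python3 -m jog >/dev/null; python3 tq.py
```

```text
t 28.68 z 0.1159 F [-0.9 -0.2 -0.3] Tz [-0.018 -0.005 -0.021] q6 -0.539
t 29.18 z 0.1162 F [ 1.4  0.3 -1.6] Tz [ 0.034 -0.137  0.019] q6 -0.241
t 29.68 z 0.1162 F [ 0.9 -0.1 -1.5] Tz [ 0.059 -0.179  0.041] q6 0.058
t 30.18 z 0.1162 F [ 0.3  0.1 -0.7] Tz [-0.033 -0.223  0.061] q6 0.357
```

```bash
echo '[0, 0, 0, 0.1, 0, 0, 0, 0.1, 0, 0, 0, 0.1, 0, 0, 0, 0]' | python3 -m jog >/dev/null; python3 tq.py
echo '[0, 0, 0, 0.1, 0, 0, 0, 0, 0, 0, 0, 0]' | python3 -m jog >/dev/null; python3 tq.py
echo '[0, 0, 0, 0.06, 0, 0, 0, 0, 0, 0, 0, 0]' | python3 -m jog >/dev/null; python3 tq.py
echo '[0, 0, 0, 0.06, 0, 0, 0, 0, 0, 0, 0, 0]' | python3 -m jog >/dev/null; python3 tq.py
```

```text
t 30.68 z 0.1162 F [ 1.   0.1 -1.9] Tz [-0.    -0.191  0.015] q6 0.656
t 31.05 z 0.1162 F [ 1.1  0.8 -0.9] Tz [ 0.001 -0.147  0.044] q6 0.757
t 31.43 z 0.1162 F [-0.1 -0.3 -1.9] Tz [-0.003 -0.197  0.074] q6 0.818
t 31.8 z 0.1162 F [ 0.3 -0.2 -1.3] Tz [ 0.004 -0.162  0.045] q6 0.879
```

```bash
for_=1
echo '[0, 0, 0, 0.06, 0, 0, 0, 0]' | python3 -m jog >/dev/null; python3 tq.py; echo '[0, 0, 0, 0]' | python3 -m jog >/dev/null; python3 tq.py
echo '[0, 0, 0, 0.06, 0, 0, 0, 0]' | python3 -m jog >/dev/null; python3 tq.py; echo '[0, 0, 0, 0]' | python3 -m jog >/dev/null; python3 tq.py
echo '[0, 0, 0, 0.05, 0, 0, 0, 0]' | python3 -m jog >/dev/null; python3 tq.py; echo '[0, 0, 0, 0]' | python3 -m jog >/dev/null; python3 tq.py
```

```text
t 32.05 z 0.1162 F [ 1.4 -0.4 -1.1] Tz [-0.01  -0.175  0.057] q6 0.939
t 32.17 z 0.1162 F [ 1.4  0.1 -2.5] Tz [ 0.021 -0.171  0.057] q6 0.939
t 32.42 z 0.1162 F [ 0.2 -0.  -1.5] Tz [ 0.035 -0.174  0.028] q6 0.999
t 32.55 z 0.1162 F [ 1.   1.2 -1.3] Tz [ 0.054 -0.202  0.019] q6 0.999
t 32.8 z 0.1162 F [ 0.3 -0.3 -2. ] Tz [ 0.047 -0.203  0.048] q6 1.049
t 32.92 z 0.1162 F [ 0.2 -0.2 -2.4] Tz [-0.037 -0.256  0.067] q6 1.049
```

```bash
echo '[0, 0, 0, 0.05, 0, 0, 0, 0]' | python3 -m jog >/dev/null; python3 tq.py; echo '[0, 0, 0, 0]' | python3 -m jog >/dev/null; python3 tq.py
echo '[0, 0, 0, 0.05, 0, 0, 0, 0]' | python3 -m jog >/dev/null; python3 tq.py; echo '[0, 0, 0, 0]' | python3 -m jog >/dev/null; python3 tq.py
echo '[0, 0, 0, 0.05, 0, 0, 0, 0]' | python3 -m jog >/dev/null; python3 tq.py; echo '[0, 0, 0, 0]' | python3 -m jog >/dev/null; python3 tq.py
```

```text
t 33.17 z 0.1162 F [ 1.5 -0.2 -2. ] Tz [ 0.053 -0.179  0.111] q6 1.099
t 33.3 z 0.1162 F [ 1.7  0.1 -1.7] Tz [ 0.023 -0.172  0.098] q6 1.099
t 33.55 z 0.1162 F [ 0.7  0.5 -1.3] Tz [ 0.009 -0.172  0.097] q6 1.149
t 33.67 z 0.1162 F [ 0.9  0.5 -2. ] Tz [-0.007 -0.174  0.069] q6 1.149
t 33.92 z 0.1162 F [ 0.3 -0.6 -2.3] Tz [ 0.066 -0.217  0.1  ] q6 1.199
t 34.05 z 0.1162 F [ 0.2 -0.8 -2.2] Tz [ 0.029 -0.178  0.092] q6 1.199
```

```bash
echo '[0, 0, 0, 0.04, 0, 0, 0, 0]' | python3 -m jog >/dev/null; python3 tq.py; echo '[0, 0, 0, 0]' | python3 -m jog >/dev/null; python3 tq.py; echo '[0, 0, 0, 0]' | python3 -m jog >/dev/null; python3 tq.py
```

```text
t 34.3 z 0.1162 F [ 0.7  0.2 -1.9] Tz [-0.009 -0.124  0.043] q6 1.239
t 34.42 z 0.1162 F [ 0.5 -0.1 -1.7] Tz [ 0.038 -0.207  0.154] q6 1.239
t 34.55 z 0.1162 F [ 0.7  0.3 -1.9] Tz [ 0.034 -0.189  0.111] q6 1.24
```

```bash
echo '[0, 0, 0, 0.04, 0, 0, 0, 0]' | python3 -m jog >/dev/null; python3 tq.py; echo '[0, 0, 0, 0]' | python3 -m jog >/dev/null; python3 tq.py; echo '[0, 0, 0, 0]' | python3 -m jog >/dev/null; python3 tq.py; echo '[0, 0, 0, 0]' | python3 -m jog >/dev/null; python3 tq.py; echo '[0, 0, 0, 0]' | python3 -m jog >/dev/null; python3 tq.py
```

```text
t 34.8 z 0.1162 F [ 1.   0.5 -1.7] Tz [ 0.03  -0.267  0.154] q6 1.279
t 34.92 z 0.1162 F [ 1.2  0.1 -1.3] Tz [ 0.034 -0.237  0.102] q6 1.279
t 35.05 z 0.1162 F [-0.2  0.3 -1.7] Tz [ 0.008 -0.164  0.106] q6 1.28
t 35.17 z 0.1162 F [ 0.2  0.3 -0.5] Tz [ 0.069 -0.219  0.151] q6 1.28
t 35.3 z 0.1162 F [ 0.5  0.1 -2.2] Tz [ 0.104 -0.205  0.121] q6 1.28
```

The screw is at its stop: the mean torque is about 0.127 Nm, against 0.05 Nm while running. I unwind the washer's twist, lift out and go back to the block at the original grasp yaw.

```bash
echo '[0, 0, 0, -0.12, 0, 0, 0, -0.12, 0, 0, 0, -0.12, 0, 0, 0, 0]' | python3 -m jog >/dev/null; python3 tq.py
echo '[0, 0, -0.004, 0, 0, 0, -0.006, 0, 0, 0, -0.03, 0, 0, 0, -0.05, 0, 0, 0, -0.05, 0]' | python3 -m jog >/dev/null
echo '[0, 0, 0, -0.18, 0, 0, 0, -0.18, 0, 0, 0, -0.18, 0, 0, 0, -0.18, 0, 0, 0, -0.18]' | python3 -m jog >/dev/null
echo '[0, 0, 0, -0.18, 0, 0, 0, -0.18, 0, 0, 0, -0.18, 0, 0, 0, -0.18, 0, 0, 0, -0.18]' | python3 -m jog >/dev/null
echo '[0, 0, 0, -0.18, 0, 0, 0, -0.18, 0, 0, 0, -0.16, 0, 0, 0, 0, 0, 0, 0, 0]' | python3 -m jog >/dev/null; python3 tq.py
python3 -c "
from h import *
st();to(.5155,-.3369,.25)"
```

```text
t 35.8 z 0.1162 F [-0.1 -0.8 -1.7] Tz [-0.045 -0.174  0.01 ] q6 0.921
t 38.3 z 0.2565 F [ 0.1 -0.3 -1. ] Tz [-0.004 -0.031 -0.02 ] q6 -1.397
{'time': 38.3, 'q': [-0.239, -0.0442, 1.8546, -0.0001, 1.331, -1.3971], 'tool_pos': [0.518, -0.1006, 0.2565], 'tcp_rot': [0.6437, 3.0748, -0.0001], 'wrist_force': [0.058, -0.2999, -1.0265], 'torque': [-0.0042, -0.0305, -0.0198], 'width': 0.3926, 'grip_force': 60.2248}
tool-axis move [-0.0924 -0.2174  0.0065] close yaw deg 66.35 tilt [ 0.0001 -0.0001] q [-0.239 -0.044  1.855 -0.     1.331 -1.397] t 38.3
```

```bash
echo '[-0.0185, -0.0435, 0, 0, -0.0185, -0.0435, 0, 0, -0.0185, -0.0435, 0, 0, -0.0185, -0.0435, 0, 0, -0.0184, -0.0434, 0, 0]' | python3 -m jog >/dev/null
echo '[0, 0, 0.03, 0, 0, 0, 0.03, 0, 0, 0, 0, 0, 0, 0, 0, 0]' | python3 -m jog >/dev/null
python3 - <<'E'
from h import *
st();to(.5152,-.3368,.198)
s=bot.read_camera("scene");np.save("f/blk.npy",s)
T=bot.read_state()["tool_pos"];print(proj("scene",T+[0,0,-.085]),proj("scene",[.5165,-.337,.07]))
r,c=proj("scene",[.5165,-.337,.09])[0].astype(int)
cv2.imwrite("pics/back.png",np.hstack([cv2.resize(s[r-30:r+30,c-20:c+20],(400,600),interpolation=cv2.INTER_CUBIC),cv2.resize(s[240:270,156:176],(400,600),interpolation=cv2.INTER_CUBIC)])[...,::-1]);print(r-30,c-20)
E
```

```text
{'time': 39.425, 'q': [-0.6183, 0.1613, 1.7469, -0.0, 1.2322, -1.7786], 'tool_pos': [0.5168, -0.3371, 0.1973], 'tcp_rot': [0.64, 3.0746, -0.0008], 'wrist_force': [0.1402, -0.3342, -1.2098], 'torque': [-0.0231, 0.0331, -0.0416], 'width': 0.3918, 'grip_force': 60.3058}
tool-axis move [ 0.0015 -0.0004 -0.0007] close yaw deg 66.48 tilt [ 0.001  -0.0007] q [-0.618  0.161  1.747 -0.     1.232 -1.779] t 39.42
[[185.07425605 273.19187151]] [[201.56340743 272.77337424]]
164 252
```

View pics/back.png

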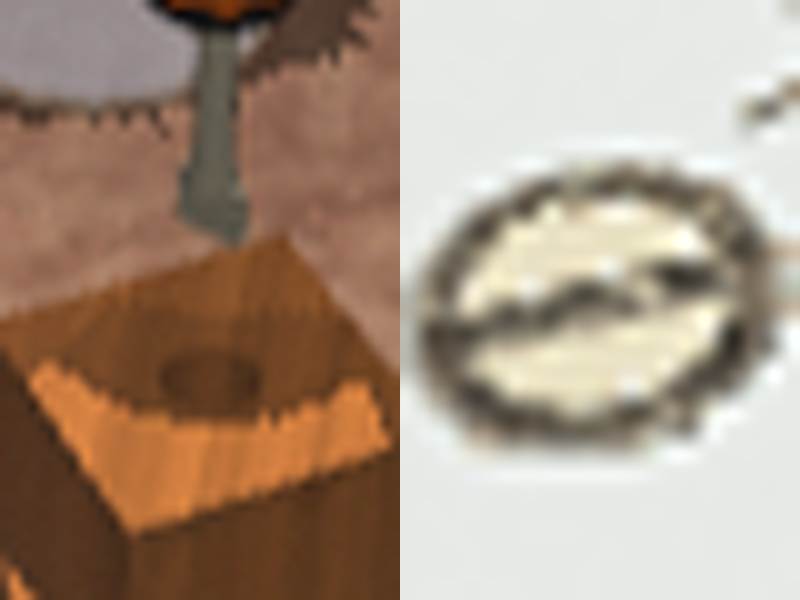

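Run:
```python
from h import *
print("hole",atz("scene",(201.3,272.5),.07))
a=atz("scene",(240+335/20-.5,156+20/20-.5),.031);b=atz("scene",(240+270/20-.5,156+320/20-.5),.031);d=b-a
print("slot",np.degrees(np.arctan2(d[1],d[0])))
st();to(.5158,-.337,.12)
```

```text
hole [ 0.51747692 -0.33691347  0.07      ]
slot -101.06377598148423
{'time': 39.475, 'q': [-0.6182, 0.1607, 1.7463, -0.0, 1.232, -1.7788], 'tool_pos': [0.5172, -0.3373, 0.198], 'tcp_rot': [0.6393, 3.0734, -0.0017], 'wrist_force': [0.21, -0.2515, -1.6168], 'torque': [0.0044, 0.0045, 0.0022], 'width': 0.3912, 'grip_force': 60.3058}
tool-axis move [ 0.0016 -0.0003  0.078 ] close yaw deg 66.5 tilt [ 0.0021 -0.0015] q [-0.618  0.161  1.746 -0.     1.232 -1.779] t 39.48
```

```bash
cat > slot.py <<'E'
from h import *
from scipy.ndimage import map_coordinates
def slot(im,cam,z=.031,cx=.5178,cy=-.1008):
    g=im.astype(float).mean(2);best=[]
    A,B=np.meshgrid(np.linspace(-.0105,.0105,22),np.linspace(-.0015,.0015,5))
    for dx in np.arange(-2,2.1,.5)*1e-3:
      for dy in np.arange(-2,2.1,.5)*1e-3:
        P0=np.array([cx+dx,cy+dy])
        for a in range(-150,30,2):
            r=np.radians(a);u=np.array([np.cos(r),np.sin(r)]);n=np.array([-u[1],u[0]])
            X=P0+A.reshape(-1,1)*u+B.reshape(-1,1)*n
            best.append((dx,dy,a,X))
    allX=np.vstack([b[3] for b in best]);q=proj(cam,np.c_[allX,np.full(len(allX),z)])
    v=map_coordinates(g,q.T,order=1).reshape(len(best),-1).mean(1)
    o=np.argsort(v)[:15];return [np.mean([best[i][k] for i in o]).round(4) for k in(0,1,2)],np.std([best[i][2] for i in o]).round(1)
E
python3 - <<'E'
from slot import *
s0=cv2.imread("pics/scene0.png");t0=cv2.imread("pics/top0.png")
print("init",slot(s0,"scene"),slot(t0,"top"))
print("mid",slot(np.mean([np.load(f"f/{k}.npz")["im"] for k in range(9)],0),"scene"))
print("now",slot(np.load("f/blk.npy"),"scene"),slot(bot.read_camera("top"),"top"))
E
```

```text
init ([np.float64(-0.0011), np.float64(0.0017), np.float64(-38.6667)], np.float64(1.6)) ([np.float64(-0.0011), np.float64(0.0008), np.float64(-37.6)], np.float64(1.5))
mid ([np.float64(-0.0017), np.float64(0.001), np.float64(-27.0667)], np.float64(2.0))
now ([np.float64(0.0006), np.float64(-0.0007), np.float64(-99.4667)], np.float64(1.5)) ([np.float64(-0.002), np.float64(-0.0008), np.float64(-115.2)], np.float64(2.2))
```

```bash
echo '[0, 0, 0.02, 0, 0, 0, 0.015, 0, 0, 0, 0, 0, 0, 0, 0, 0]' | python3 -m jog >/dev/null
python3 tq.py; python3 -c "
from h import *
to(.516,-.337,.098)"
echo '[0, 0, 0.015, 0, 0, 0, 0.01, 0, 0, 0, 0, 0]' | python3 -m jog >/dev/null; python3 tq.py
python3 -c "
from h import *
to(.516,-.337,.098)"
```

```text
t 40.02 z 0.1608 F [ 0.7 -0.5 -1. ] Tz [0.036 0.015 0.028] q6 -1.779
tool-axis move [-0.0001 -0.0003  0.0628] close yaw deg 66.52 tilt [-0.0006  0.0004] q [-0.618  0.188  1.785 -0.     1.169 -1.779] t 40.02
t 40.4 z 0.1343 F [-0.2  0.2 -1.2] Tz [ 0.007  0.018 -0.009] q6 -1.78
tool-axis move [-0.0013 -0.0005  0.0363] close yaw deg 66.52 tilt [-0.0026  0.0019] q [-0.619  0.209  1.811  0.     1.125 -1.78 ] t 40.4
```

```bash
echo '[0, 0, 0.015, 0, 0, 0, 0.01, 0, 0, 0, 0.007, 0, 0, 0, 0, 0]' | python3 -m jog >/dev/null; python3 tq.py
echo '[0, 0, 0.002, 0, 0, 0, 0, 0]' | python3 -m jog >/dev/null; python3 tq.py
echo '[0, 0, 0.002, 0, 0, 0, 0, 0]' | python3 -m jog >/dev/null; python3 tq.py
python3 -c "
from h import *
to(.516,-.337,.098)"
```

```text
t 40.9 z 0.1031 F [ 0.4  0.6 -1. ] Tz [-0.06   0.019 -0.044] q6 -1.779
t 41.15 z 0.1025 F [ 0.9 -0.7 -0.5] Tz [ 0.013  0.001 -0.011] q6 -1.78
t 41.4 z 0.1002 F [ 0.8  0.4 -1. ] Tz [-0.033  0.034 -0.015] q6 -1.779
tool-axis move [ 0.0001 -0.0003  0.0022] close yaw deg 66.52 tilt [-0.  0.] q [-0.618  0.241  1.839  0.     1.061 -1.779] t 41.4
```

```bash
echo '[0, 0, 0.001, 0, 0, 0, 0, 0]' | python3 -m jog >/dev/null; python3 tq.py
echo '[0, 0, 0.001, 0, 0, 0, 0, 0]' | python3 -m jog >/dev/null; python3 tq.py
echo '[0, 0, 0.001, 0, 0, 0, 0, 0]' | python3 -m jog >/dev/null; python3 tq.py
```

```text
t 41.65 z 0.0991 F [ 0.4  0.5 -1.3] Tz [-0.021  0.004  0.011] q6 -1.779
t 41.9 z 0.0982 F [ 0.1  1.5 -0.1] Tz [ 0.012  0.023 -0.018] q6 -1.78
t 42.15 z 0.0982 F [-0.6  1.8  5.4] Tz [ 0.242  0.198 -0.056] q6 -1.779
```

The collar is on the block: contact at z 0.0982, the same height as at the grasp. Next I release, retreat straight up and check.

```bash
echo '[0, 0, -0.001, 0, 0, 0, 0, 0, 0, 0, 0, 0, 0, 0, 0, 0, 0, 0, 0, 0]' | python3 -m jog 1.0 | grep -E "width|grip"
echo '[0, 0, 0, 0, 0, 0, 0, 0, 0, 0, 0, 0]' | python3 -m jog | grep -E "width|grip"
echo '[0, 0, -0.01, 0, 0, 0, -0.03, 0, 0, 0, -0.05, 0, 0, 0, -0.05, 0, 0, 0, -0.05, 0]' | python3 -m jog | grep -E "time|pos|wrist"
echo '[0.02, 0.04, 0, 0, 0.02, 0.04, 0, 0, 0.02, 0.04, 0, 0, 0.02, 0.04, 0, 0, 0.02, 0.04, 0, 0]' | python3 -m jog >/dev/null
echo '[0.02, 0.04, 0, 0, 0.02, 0.04, 0, 0, 0.02, 0.04, 0, 0, 0, 0, 0, 0, 0, 0, 0, 0]' | python3 -m jog | grep -E "time|pos|wrist"
python3 - <<'E'
from slot import *
s=bot.read_camera("scene");t=bot.read_camera("top")
print(slot(s,"scene"),slot(t,"top"))
f=lambda im,r,c:cv2.resize(im[r:r+90,c:c+120],(400,300),interpolation=cv2.INTER_CUBIC)
g=lambda im,r,c:cv2.resize(im[r:r+30,c:c+40],(400,300),interpolation=cv2.INTER_CUBIC)
cv2.imwrite("pics/end.png",np.vstack([np.hstack([f(s,155,235),f(t,165,200)]),np.hstack([g(s,241,146),g(t,197,140)])])[...,::-1])
E
```

```text
width: 1.001
grip_force: 0.0
width: 0.996
grip_force: 0.0
time: 43.78
tool_pos: [0.5162, -0.3368, 0.2908]
wrist_force: [0.3, -0.6, 0.1]
time: 45.02
tool_pos: [0.4971, 0.0202, 0.2888]
wrist_force: [-0.4, -0.2, -0.4]
([np.float64(0.0006), np.float64(-0.0007), np.float64(-99.4667)], np.float64(1.5)) ([np.float64(-0.001), np.float64(-0.0011), np.float64(-99.8667)], np.float64(1.7))
```

View pics/end.png

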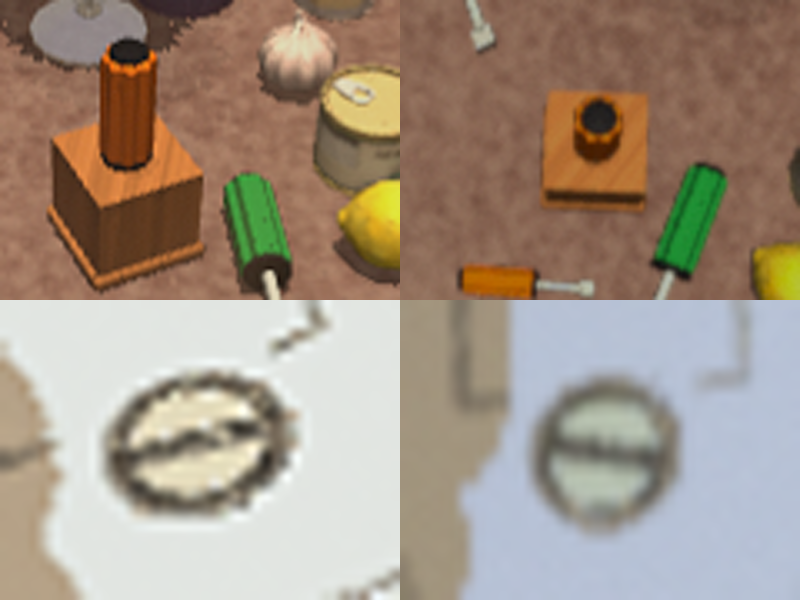

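The driver hangs upright in the block (scene crop, about (105,128)). The slot reads -99.7° in both cameras. At full twist the blade stood at about -132°, so the head sprang back 32°. That is more than the roughly 15° that slack and thread friction alone allow, so the screw was at its stop. Handing in.

```bash
python3 -c "
from workcell import bot
print(bot.finish_job())"
```

```text
the job is handed in; nothing more can be done
None
```

I tightened the hatch screw to what torque and slot angle both show is its stop, hung the screwdriver upright back in its block, and handed the job in at about 45 s (no verdict was returned); the three look-alike drivers toppled early in the run but still lie on the worktop.

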